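Sort the greenware into its trays

TASK

Sort the five pieces of unfired ware on the bench into their trays: both bud vases into the long tray without a divider, one beaker into each bay of the divided tray, and the knobbed lid into the square tray, knob up. Every piece must stand flat on its tray's floor, right way up and let go. The clay is fragile, so set the pieces down rather than dropping them, knock none of them over, and leave the glaze jar where it stands.

Things in the scene. Friction and masses are not known exactly. Their poses are not given: they have to be found in the camera images.
- vase1_mid (a point): A bud vase of plain grey-buff unfired clay standing upright: round body 46 mm across (straight-sided between 28 and 50 mm above its foot), narrowing above to a short neck 19 mm across, foot 34 mm, 85 mm tall in all, about 0.16 kg. This point is on its axis, half-way up (42.5 mm above its foot); z points up. The two vases are alike.
- vase2_mid (a point): Another bud vase of plain grey-buff unfired clay standing upright: round body 46 mm across (straight-sided between 28 and 50 mm above its foot), narrowing above to a short neck 19 mm across, foot 34 mm, 85 mm tall in all, about 0.16 kg. This point is on its axis, half-way up (42.5 mm above its foot); z points up. The two vases are alike.
- beaker1_mid (a point): A beaker of the same clay, an open, handleless cup standing upright: rim 52 mm across, slightly narrower at the foot, 66 mm tall, hollow with 4 mm walls, about 0.13 kg. This point is on its axis, half-way up (33 mm above its foot); z points up. The two beakers are alike.
- beaker2_mid (a point): Another beaker of the same clay, an open, handleless cup standing upright: rim 52 mm across, slightly narrower at the foot, 66 mm tall, hollow with 4 mm walls, about 0.13 kg. This point is on its axis, half-way up (33 mm above its foot); z points up. The two beakers are alike.
- lid_mid (a point): Jar lid of the same clay, lying knob up: flat disc 64 mm across and 10 mm thick, with a cylindrical knob 22 mm across and 28 mm tall in the middle of its upper side (38 mm tall in all), about 0.11 kg. This point is on its axis, half-way up (19 mm above its underside); z points up, towards the knob's end.
- long_tray: Long narrow tray without a divider, for the two vases side by side along its length. Fixed to the table, wooden, no lid. Floor 6 mm thick, walls 6 mm thick, their tops 18 mm above the table. Origin: centre of its underside (at table height); z up. x runs along its length. Inside it is 146 mm (x) by 72 mm (y).
- divided_tray: Tray with one divider across its middle, making two bays side by side, one beaker to each. Fixed to the table, wooden, no lid. Floor 6 mm thick, walls 6 mm thick, their tops 18 mm above the table. Origin: centre of its underside (at table height); z up. x runs along its length, from one bay to the other; the bays' centres are at x = -42 mm and x = +42 mm, y = 0. Each bay is 78 mm by 78 mm inside; the divider is 6 mm thick and as high as the walls.
- square_tray: Square tray without a divider, for the lid. Fixed to the table, wooden, no lid. Floor 6 mm thick, walls 6 mm thick, their tops 18 mm above the table. Origin: centre of its underside (at table height); z up. x and y run along its sides. Inside it is 90 mm by 90 mm.
- glaze_jar_mid (a point): Bystander, to be left alone: closed white jar with a black screw cap, 54 mm across and 72 mm tall, standing among the ware. This point is on its axis, half-way up; z up.

How it is judged (in metres and radians):
At the end, for the whole second after the job is handed in: Both vases stand in the long tray, a beaker in each bay of the divided tray, the lid knob up in the square tray: each on the floor (height within 4 mm), between the walls (within 15 mm of the middle, beakers 20 mm; vases 52 mm along), upright within 0.1 rad, released and slower than 20 mm/s (x of vase1_mid in the frame of long_tray between -0.052 and 0.052 m and y of vase1_mid in the frame of long_tray between -0.0155 and 0.0155 m and z of vase1_mid in the frame of long_tray between 0.0445 and 0.0525 m and angle between each of vase1_mid, vase2_mid, lid_mid's own z axis and vertical below 0.1 rad and x of vase2_mid in the frame of long_tray between -0.052 and 0.052 m and y of vase2_mid in the frame of long_tray between -0.0155 and 0.0155 m and z of vase2_mid in the frame of long_tray between 0.0445 and 0.0525 m and (((x of beaker1_mid in the frame of divided_tray between -0.062 and -0.022 m and y of beaker1_mid in the frame of divided_tray between -0.02 and 0.02 m and z of beaker1_mid in the frame of divided_tray between 0.035 and 0.043 m and angle between beaker1_mid's own z axis and vertical below 0.1 rad) and (x of beaker2_mid in the frame of divided_tray between 0.022 and 0.062 m and y of beaker2_mid in the frame of divided_tray between -0.02 and 0.02 m and z of beaker2_mid in the frame of divided_tray between 0.035 and 0.043 m and angle between beaker2_mid's own z axis and vertical below 0.1 rad)) or ((x of beaker2_mid in the frame of divided_tray between -0.062 and -0.022 m and y of beaker2_mid in the frame of divided_tray between -0.02 and 0.02 m and z of beaker2_mid in the frame of divided_tray between 0.035 and 0.043 m and angle between beaker2_mid's own z axis and vertical below 0.1 rad) and (x of beaker1_mid in the frame of divided_tray between 0.022 and 0.062 m and y of beaker1_mid in the frame of divided_tray between -0.02 and 0.02 m and z of beaker1_mid in the frame of divided_tray between 0.035 and 0.043 m and angle between beaker1_mid's own z axis and vertical below 0.1 rad))) and x of lid_mid in the frame of square_tray between -0.0155 and 0.0155 m and y of lid_mid in the frame of square_tray between -0.0155 and 0.0155 m and z of lid_mid in the frame of square_tray between 0.021 and 0.029 m and linear speed of each of vase1, vase2, beaker1, beaker2, lid below 0.02 m/s); the robot touches nothing.
It fails at once if a piece of ware is knocked over (tilted past 45 degrees) (angle between any of vase1_mid, vase2_mid, beaker1_mid, beaker2_mid, lid_mid's own z axis and vertical above 0.8 rad).
It fails at once if a piece of ware is let go or thrown more than 4 cm above where it stands ((contact force between the fingers and vase1 below 0.001 N and height (world z) of vase1_mid above 0.0885 m) or (contact force between the fingers and vase2 below 0.001 N and height (world z) of vase2_mid above 0.0885 m) or (contact force between the fingers and beaker1 below 0.001 N and height (world z) of beaker1_mid above 0.079 m) or (contact force between the fingers and beaker2 below 0.001 N and height (world z) of beaker2_mid above 0.079 m) or (contact force between the fingers and lid below 0.001 N and height (world z) of lid_mid above 0.065 m)).
It fails at once if the glaze jar is moved by more than 3 cm (distance of glaze_jar_mid from where it was at the start of the episode above 0.03 m).
It also fails if it takes over 144 s, if anything falls off the work surface, if the arm or the gripper's body presses on something with over 40 N, if the wrist force passes 120 N, or if a joint passes its speed limit or range.

ROBOT

A 7-joint arm with a two-finger parallel gripper is mounted at the origin on the work surface. World frame = base frame: x ahead of the robot, y to its left, z up, the work surface at z = 0. Lengths are in mm, angles in rad, forces in N, time in s.
With the tool pointing down it reaches from about 350 to 900 mm from the base axis. Payload 19.9 kg.
Tool frame: the origin (TCP) lies between the finger pads; the fingertips stand 11 mm ahead of it and the grasp point (between the pads) lies 8 mm behind it; z points along the fingers, y is the line along which they close (so a half turn about z gives the same grasp; the last joint's range is limited). The gripper opens to 94 mm and grips with 3 to 60 N. Pads are 16 mm wide; open, the fingers measure 119 mm over their backs; the gripper's body (75 mm by 177 mm) begins 78 mm behind the grasp point.
Start: joints at [-1.349, 0.417, -0.01, 1.614, 0.005, 1.111, -0.053], TCP at [162.356, 603.523, 216.425] pointing down, gripper open.
Joint ranges: [-2.81, 2.81], [-0.39, 2.02], [-1.27, 1.25], [0.06, 2.57], [-1.19, 4.33], [0.19, 2], [-2.82, 2.82]. Speed limits (rad/s): [1.89, 1.89, 2.39, 2.39, 3.01, 3.01, 3.01].

INTERFACE

Orientations are given as a 3x3 rotation matrix whose columns are the frame's x, y, z axes.
In Python, from station import ctrl, eyes gives the robot as it stands.
- The arm moves only by the tool carry_out, never from a script. Its argument "commands" is a list of rows, each a list of 3 entries, a list of its own where there are three numbers: the shift along the tool's x, y, z as a fraction of full scale, then the turn, a rotation vector about the tool's x, y, z as a fraction of full scale, then the gripper command: -1 is shut, 1 is fully open, values between are in proportion. In form: [[[x, y, z], [ax, ay, az], gripper], ...]. A call has 1 to 5 rows; each row is the pose to reach, as a shift and turn from the pose commanded when the call began, along the tool's axes at that moment, turning the shorter way round; what a row does not reach only later rows make up. Full scale, the value 1, is 250 mm for a shift and 180 degrees for a turn. A row lasts 1/10 s, in which the tool goes at most 50 mm and 8.59 degrees, less where a joint would pass 70% of its speed; a pose out of reach is approached as far as the arm can. A call with a number of a shift or a turn outside -1 to 1 is refused whole. A call with a gripper value outside its range is refused whole. The fingers move at their own pace and stop on an object; "squeeze" is the grip in N (left out, the last holds). Time passes only in rows, so rows that repeat a pose let the fingers close. It gives the time, the measured TCP pose, the force, the opening and the grip force at its end, in the units of the state.
- ctrl.read_state(): the state, without advancing time (a new reading comes with each control period).
- eyes.grab_frame(name): name is "side" or "top" or "wrist"; returns (picture, depth): 480x640x3 uint8, red, green, blue; 480x640 float32, mm along the optical axis (not along the pixel's ray), 0 where there is no reading.
- eyes.camera_params(name): a dict with "intrinsics" (3x3 intrinsics, pixels), "R" (3x3) and "t" (3): a world point X has camera coordinates R X + t; the wrist camera has in their place "tool_from_camera" (4x4, takes a point from camera to tool coordinates, whose origin is the TCP and whose axes are the flange's). Camera axes: x right, y down, z forward; pixel columns grow to the right and rows downward; lengths in mm; the calibration is good to about 2 mm. A picture is of the moment at which its call begins: read the wrist's pose just before it. camera_params takes no time and is no camera call.
- ctrl.job_done(): hands the job in; it is judged then, once.
The state is a dict: "time_s": time; "joint_pos": joint angles; "qvel": joint speeds; "joint_torque": joint torques, N m; "tcp_pos": TCP position; "tcp_rot": TCP orientation; "wrist_force": force on the tool from outside, world axes, zero at the start; "moment": the same for the moment, N m; "width": finger opening in mm; "gripper_force": force on a finger pad.
Only numpy, scipy, OpenCV 4.12 (cv2) and the standard library are available. Lean on these libraries where they do the work, as an engineer would, in place of code of your own. Each camera call takes 0.05 s, during which the arm holds its last target. There are 200 camera calls.

## Working session

There is one attempt and no reset: what is moved stays moved. The work goes in short steps, Python scripts to look and compute and a tool call to move; the robot and the scene stay as the last step left them, time stands still between calls to the robot, and variables do not carry over. Pictures are saved under pics/ and viewed, at most 14 in all, crops included, and the job is handed in when it is done.

Besides the shell and the picture viewer there is one more tool, called after ">>>" as name(argument=value, ...) on one line, values as JSON. carry_out: Moves the arm, as the interface text tells. Shift numbers are shares of 250 mm and turn numbers shares of 180 degrees, none past 1 either way. Its arguments: {"type":"object","properties":{"commands":{"type":"array"},"squeeze":{"type":"number"}},"required":["commands"]}

```bash
mkdir -p pics
python3 - <<'E'
from station import ctrl, eyes
import cv2,numpy as np
s=ctrl.read_state();print(s['time_s'],s['tcp_pos'],s['tcp_rot'],s['width'])
for n in("top","side"):
    p,d=eyes.grab_frame(n);cv2.imwrite(f'pics/{n}0.png',p[:,:,::-1]);np.save(f'{n}0.npy',d)
    c=eyes.camera_params(n);print(n,c)
E
```

```text
0.0 [162.27036843 603.20281751 215.83429508] [[-9.65680826e-01  2.59731582e-01 -2.19956082e-04]
 [ 2.59731661e-01  9.65680143e-01 -1.15143764e-03]
 [-8.66575000e-05 -1.16905081e-03 -9.99999313e-01]] 94.05385476623438
top {'intrinsics': array([[434.09888566,   0.        , 314.69321524],
       [  0.        , 434.09888566, 237.6643852 ],
       [  0.        ,   0.        ,   1.        ]]), 'R': array([[-3.79086096e-04, -9.99987567e-01,  4.97215474e-03],
       [-9.79536893e-01, -6.29393305e-04, -2.01263707e-01],
       [ 2.01264334e-01, -4.94670527e-03, -9.79524475e-01]]), 't': array([6.05608568e-01, 5.39776888e+02, 9.50129617e+02])}
side {'intrinsics': array([[510.48554622,   0.        , 325.64959009],
       [  0.        , 510.48554622, 237.12739313],
       [  0.        ,   0.        ,   1.        ]]), 'R': array([[ 0.68859353, -0.72480911, -0.02215192],
       [-0.49178888, -0.44433093, -0.7488082 ],
       [ 0.53290022,  0.52651855, -0.66241647]]), 't': array([-383.61412624,  305.11222945,  897.2445559 ])}
```

View pics/top0.png

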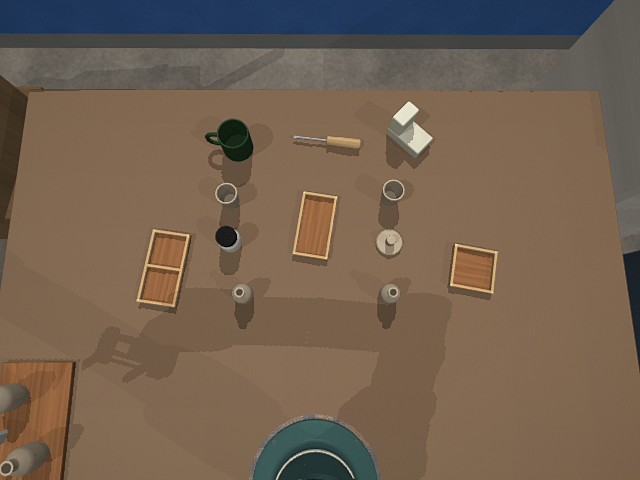

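View pics/side0.png

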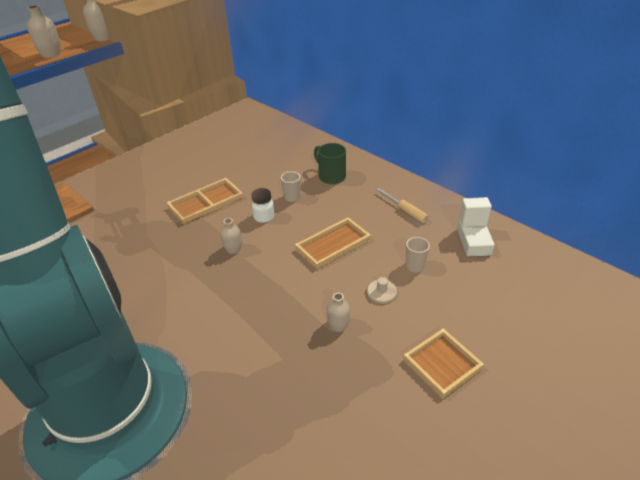

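The top view shows vases at (242,293) and (390,293), beakers at (227,193) and (393,190), the lid at (389,242) and the jar at (228,238). The trays are divided (164,268), long (315,226) and square (474,269). I'll enlarge these areas.

```bash
cat > h.py <<'E'
import numpy as np,cv2
from station import ctrl,eyes
def ray(cam,u,v,z):
    c=eyes.camera_params(cam);K,R,t=c['intrinsics'],c['R'],c['t']
    o=-R.T@t; d=R.T@np.linalg.inv(K)@[u,v,1]
    return o+d*(z-o[2])/d[2]
def cloud(cam,d):
    c=eyes.camera_params(cam);K,R,t=c['intrinsics'],c['R'],c['t']
    v,u=np.mgrid[:480,:640]
    P=np.stack([(u-K[0,2])/K[0,0]*d,(v-K[1,2])/K[1,1]*d,d],-1)
    return (P-t)@R
E
python3 - <<'E'
from h import *
p=cv2.imread('pics/top0.png')
for n,x in(('L',132),('R',300)):
    cv2.imwrite(f'pics/top0{n}.png',cv2.resize(p[175:320,x:x+200],None,fx=4,fy=4,interpolation=cv2.INTER_CUBIC))
W=cloud('top',np.load('top0.npy'))
for n,(u,v),lo in(('v1',(242,296),75),('v2',(390,296),75),('b1',(227,193),58),('b2',(393,190),58),('lidknob',(389,242),32),('jar',(228,240),64)):
    Q=W[v-22:v+22,u-22:u+22].reshape(-1,3);q=Q[Q[:,2]>lo]
    print(n,len(q),q.min(0).round(),q.max(0).round(),((q.min(0)+q.max(0))/2).round(1))
E
```

```text
v1 92 [338.   6.  78.] [ 423.  177. 1039.] [380.3  91.5 558.7]
v2 87 [ 338. -179.   76.] [ 423.    6. 1039.] [380.4 -86.9 557.8]
b1 157 [338.   6.  58.] [ 669.  234. 1039.] [503.4 119.7 548.7]
b2 153 [ 338. -209.   58.] [ 677.    6. 1039.] [ 507.2 -101.6  548.7]
lidknob 78 [ 338. -188.   32.] [ 549.    6. 1039.] [443.4 -91.3 535.7]
jar 365 [338.   6.  65.] [ 564.  228. 1039.] [450.6 116.7 551.9]
```

View pics/top0L.png

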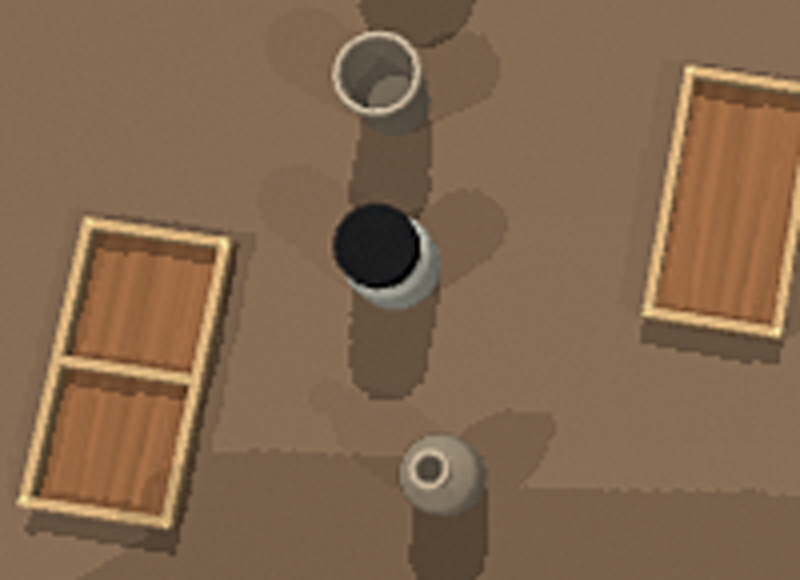

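View pics/top0R.png

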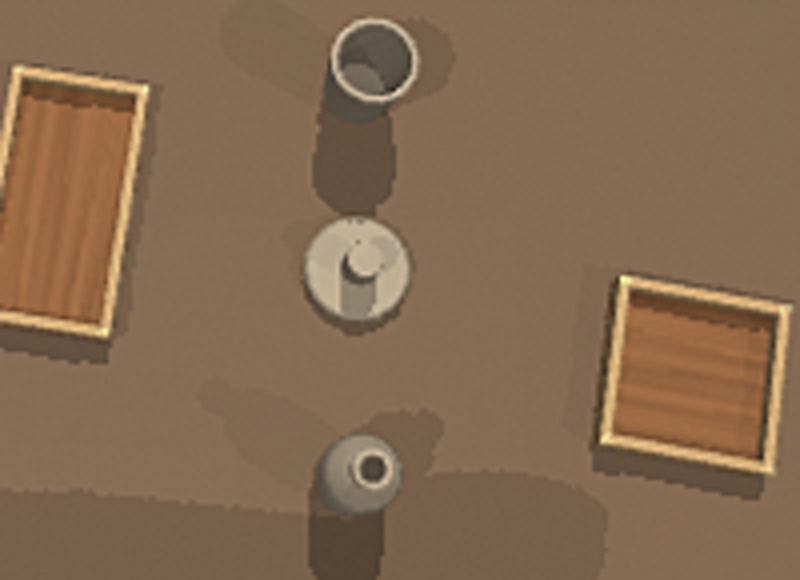

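The crops show the beaker rims at L(376,74) and R(375,61), the vase necks at L(431,468) and R(372,468), the knob top at R(363,259) and the jar cap at L(377,246). The tray corners are readable too.

Run:
```python
from h import *
def r(s,X,Y,z): return ray('top',(132 if s=='L' else 300)+(X+.5)/4-.5,175+(Y+.5)/4-.5,z)
for n,s,X,Y,z in(('beak1','L',376,74,66),('jar','L',377,246,72),('vase1','L',431,468,85),('beak2','R',375,61,66),('knob','R',363,259,38),('disc','R',357,268,10),('vase2','R',372,468,85)):
    print(n,r(s,X,Y,z)[:2].round(1))
for n,s,C in(('div','L',[(88,216),(231,239),(170,527),(20,503)]),('long','R',[(16,66),(150,87),(108,337),(-28,317)]),('sq','R',[(621,275),(791,306),(772,473),(601,445)])):
    P=np.array([r(s,*c,18)[:2] for c in C]);c=P.mean(0)
    e=(P[0]+P[1]-P[2]-P[3])/2;f=(P[0]+P[3]-P[1]-P[2])/2
    print(n,c.round(1),'len',np.linalg.norm(e).round(),'ang',np.degrees(np.arctan2(e[1],e[0])).round(1),'wid',np.linalg.norm(f).round(),'ang',np.degrees(np.arctan2(f[1],f[0])).round(1))
```

```text
beak1 [643.6 208.7]
jar [539.7 202.8]
vase1 [413.  165.6]
beak2 [ 652.  -183.8]
knob [ 539.2 -177.6]
disc [ 539.3 -178.9]
vase2 [ 413.  -169.8]
div [476.7 358. ] len 173.0 ang -8.7 wid 89.0 ang 80.9
long [ 5.796e+02 -4.000e-01] len 158.0 ang -9.5 wid 83.0 ang 81.2
sq [ 473.9 -376.6] len 102.0 ang -10.7 wid 102.0 ang 80.0
```

>>> carry_out(commands=[[[-0.6,-0.62,0.2],[0,0,-0.0836],1],[[-0.6,-0.62,0.2],[0,0,-0.0836],1],[[-0.6,-0.62,0.2],[0,0,-0.0836],1],[[-0.6,-0.62,0.2],[0,0,-0.0836],1],[[-0.6,-0.62,0.2],[0,0,-0.0836],1]], squeeze=15)

```text
time_s: 0.6
tcp_pos: [268.7, 410.7, 165.5]
tcp_rot: [[-1.0, 0.004, -0.0], [0.004, 1.0, -0.002], [0.0, -0.002, -1.0]]
wrist_force: [0.4, 0.0, -0.1]
width: 94.1
gripper_force: 0.0
```

>>> carry_out(commands=[[[-0.46,-0.8,0],[0,0,0],1],[[-0.46,-0.8,0],[0,0,0],1],[[-0.46,-0.8,0],[0,0,0],1],[[-0.46,-0.8,0],[0,0,0],1],[[-0.46,-0.8,0],[0,0,0],1]])

```text
time_s: 1.1
tcp_pos: [383.0, 211.6, 166.5]
tcp_rot: [[-1.0, 0.003, 0.0], [0.003, 1.0, -0.0], [-0.0, -0.0, -1.0]]
wrist_force: [0.7, 1.7, 0.3]
width: 94.4
gripper_force: 0.0
```

Run:
```python
from h import *
s=ctrl.read_state();print(s['tcp_pos'],s['tcp_rot'])
p,d=eyes.grab_frame('wrist');cv2.imwrite('pics/w1.png',p[:,:,::-1]);print(eyes.camera_params('wrist'))
s=ctrl.read_state();print(s['tcp_pos'],s['time_s'])
```

```text
[383.03328739 211.6343004  166.51678783] [[-9.99995768e-01  2.90505052e-03  1.53963591e-04]
 [ 2.90499729e-03  9.99995721e-01 -3.44791636e-04]
 [-1.54964570e-04 -3.44342913e-04 -9.99999929e-01]]
{'intrinsics': array([[396.05180244,   0.        , 323.27712416],
       [  0.        , 396.05180244, 239.08878234],
       [  0.        ,   0.        ,   1.        ]]), 'tool_from_camera': array([[-5.40139140e-04, -9.70183440e-01, -2.42371206e-01,
         7.04464991e+01],
       [ 9.99999824e-01, -4.64869261e-04, -3.67744120e-04,
         7.42379953e-01],
       [ 2.44108332e-04, -2.42371362e-01,  9.70183520e-01,
        -1.67911491e+02],
       [ 0.00000000e+00,  0.00000000e+00,  0.00000000e+00,
         1.00000000e+00]])}
[384.73353052 208.6963446  166.52334798] 1.15
```

View pics/w1.png

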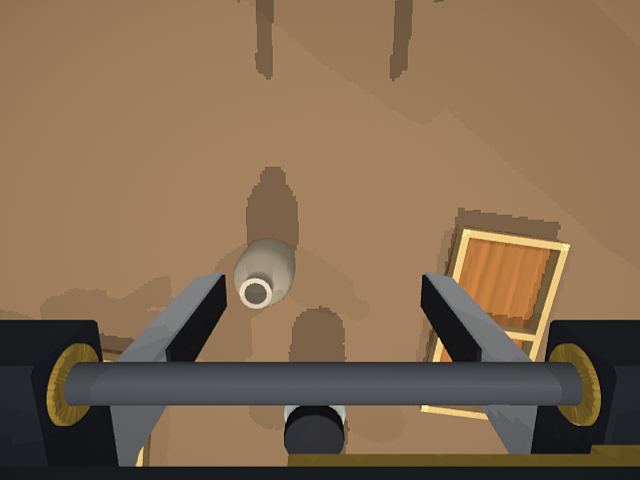

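The wrist picture has the vase neck at (257,292), which agrees with the top view to 2 mm. Next I move above the vase.

>>> carry_out(commands=[[[-0.116,-0.176,0],[0,0,0],1],[[-0.116,-0.176,0],[0,0,0],1],[[-0.116,-0.176,0.1],[0,0,0],1],[[-0.116,-0.176,0.1],[0,0,0],1]])

```text
time_s: 1.55
tcp_pos: [409.6, 170.2, 139.6]
tcp_rot: [[-1.0, 0.001, -0.003], [0.001, 1.0, -0.002], [0.003, -0.002, -1.0]]
wrist_force: [-0.9, 0.0, 0.5]
width: 93.9
gripper_force: 0.0
```

>>> carry_out(commands=[[[-0.01,-0.018,0.2],[0,0,0],1],[[-0.01,-0.018,0.34],[0,0,0],1],[[-0.01,-0.018,0.436],[0,0,0],1],[[-0.01,-0.018,0.436],[0,0,0],0],[[-0.01,-0.018,0.436],[0,0,0],-1]])

```text
time_s: 2.05
tcp_pos: [413.6, 166.7, 33.3]
tcp_rot: [[-1.0, -0.0, -0.0], [-0.0, 1.0, -0.0], [0.0, -0.0, -1.0]]
wrist_force: [-0.2, -0.5, 0.2]
width: 81.4
gripper_force: 0.0
```

>>> carry_out(commands=[[[0,0,0],[0,0,0],-1],[[0,0,0],[0,0,0],-1],[[0,0,0],[0,0,0],-1],[[0,0,0],[0,0,0],-1],[[0,0,0],[0,0,0],-1]])

```text
time_s: 2.55
tcp_pos: [413.6, 166.4, 32.8]
tcp_rot: [[-1.0, 0.0, 0.0], [0.0, 1.0, 0.0], [-0.0, 0.0, -1.0]]
wrist_force: [0.2, -0.6, 5.1]
width: 45.0
gripper_force: 15.0
```

>>> carry_out(commands=[[[0,0,-0.06],[0,0,0],-1],[[0,0,-0.18],[0,0,0],-1],[[0,0,-0.28],[0,0,0],-1],[[-0.08,-0.09,-0.28],[0,0,0],-1],[[-0.19,-0.23,-0.28],[0,0,0],-1]])

```text
time_s: 3.05
tcp_pos: [461.2, 110.1, 103.4]
tcp_rot: [[-1.0, -0.004, 0.001], [-0.004, 1.0, 0.001], [-0.001, 0.001, -1.0]]
wrist_force: [0.7, 1.0, -2.1]
width: 45.6
gripper_force: 15.0
```

>>> carry_out(commands=[[[-0.1,-0.12,0],[0,0,0],-1],[[-0.2,-0.24,0],[0,0,0],-1],[[-0.29,-0.35,0],[0,0,0],-1],[[-0.34,-0.415,0],[0,0,0],-1],[[-0.34,-0.415,0],[0,0,0],-1]])

```text
time_s: 3.55
tcp_pos: [546.9, 2.2, 102.3]
tcp_rot: [[-1.0, 0.004, 0.0], [0.004, 1.0, -0.001], [-0.0, -0.001, -1.0]]
wrist_force: [-0.8, 0.3, -1.6]
width: 45.4
gripper_force: 15.0
```

>>> carry_out(commands=[[[0,0,0.1],[0,0,0],-1],[[0,0,0.19],[0,0,0],-1],[[0,0,0.235],[0,0,0],-1],[[0,0,0.245],[0,0,0],-1],[[0,0,0.252],[0,0,0],-1]])

```text
time_s: 4.05
tcp_pos: [546.0, 5.3, 39.8]
tcp_rot: [[-1.0, -0.0, 0.0], [-0.0, 1.0, -0.0], [-0.0, -0.0, -1.0]]
wrist_force: [-0.2, 1.3, -1.1]
width: 45.0
gripper_force: 15.0
```

>>> carry_out(commands=[[[0,0,0],[0,0,0],-1],[[0,0,0],[0,0,0],-1],[[0,0,0],[0,0,0],-1]])

```text
time_s: 4.35
tcp_pos: [546.2, 5.1, 40.1]
tcp_rot: [[-1.0, 0.0, 0.001], [0.0, 1.0, 0.0], [-0.001, 0.0, -1.0]]
wrist_force: [0.8, 0.8, -1.4]
width: 45.2
gripper_force: 15.0
```

>>> carry_out(commands=[[[0,0,0.004],[0,0,0],-1],[[0,0,0.004],[0,0,0],-1],[[0,0,0.004],[0,0,0],1],[[0,0,0.004],[0,0,0],1],[[0,0,0.004],[0,0,0],1]])

```text
time_s: 4.85
tcp_pos: [545.9, 5.1, 38.5]
tcp_rot: [[-1.0, 0.0, -0.0], [0.0, 1.0, -0.0], [0.0, -0.0, -1.0]]
wrist_force: [0.4, -0.3, 0.9]
width: 65.6
gripper_force: 0.0
```

>>> carry_out(commands=[[[0,0,0],[0,0,0],1],[[0,0,0],[0,0,0],1],[[0,0,-0.16],[0,0,0],1],[[0,0,-0.36],[0,0,0],1],[[0,0,-0.4],[0,0,0],1]])

```text
time_s: 5.35
tcp_pos: [548.0, 4.9, 143.2]
tcp_rot: [[-1.0, 0.001, 0.006], [0.001, 1.0, 0.001], [-0.006, 0.001, -1.0]]
wrist_force: [0.6, -0.2, -0.5]
width: 93.9
gripper_force: 0.0
```

>>> carry_out(commands=[[[0.11,-0.14,0],[0,0,0],1],[[0.25,-0.33,0],[0,0,0],1],[[0.38,-0.5,0],[0,0,0],1],[[0.5,-0.66,0],[0,0,0],1],[[0.532,-0.7,0],[0,0,0],1]])

```text
time_s: 5.85
tcp_pos: [410.3, -172.5, 138.4]
tcp_rot: [[-1.0, 0.003, -0.0], [0.003, 1.0, -0.0], [0.0, -0.0, -1.0]]
wrist_force: [-0.1, 0.8, 0.9]
width: 93.8
gripper_force: 0.0
```

Run:
```python
from h import *
p,d=eyes.grab_frame('top');cv2.imwrite('pics/t2.png',cv2.resize(p[170:320,130:510,::-1],None,fx=2,fy=2,interpolation=cv2.INTER_CUBIC))
s=ctrl.read_state();print(s['tcp_pos'],s['time_s'])
```

```text
[ 408.93082726 -174.43923212  138.43950408] 5.9
```

View pics/t2.png

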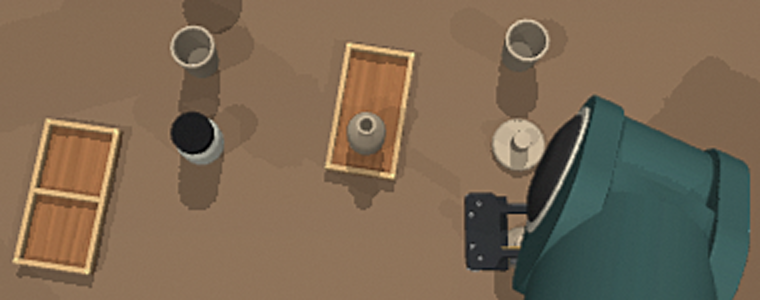

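The first vase stands well in the long tray, with its neck at (366,125). Next is the second vase.

>>> carry_out(commands=[[[0,0,0],[0,0,0],1],[[0,0,0],[0,0,0],1],[[0,0,0.18],[0,0,0],1],[[0,0,0.34],[0,0,0],1],[[0,0,0.424],[0,0,0],1]])

```text
time_s: 6.4
tcp_pos: [412.4, -168.4, 29.8]
tcp_rot: [[-1.0, -0.002, -0.003], [-0.002, 1.0, 0.001], [0.003, 0.001, -1.0]]
wrist_force: [0.1, 0.5, 1.0]
width: 93.9
gripper_force: 0.0
```

>>> carry_out(commands=[[[0,0,0],[0,0,0],0],[[0,0,0],[0,0,0],-1],[[0,0,0],[0,0,0],-1],[[0,0,0],[0,0,0],-1],[[0,0,0],[0,0,0],-1]])

```text
time_s: 6.9
tcp_pos: [413.5, -169.9, 33.3]
tcp_rot: [[-1.0, -0.0, 0.002], [-0.0, 1.0, -0.0], [-0.002, -0.0, -1.0]]
wrist_force: [-0.5, 1.4, -1.0]
width: 57.5
gripper_force: 0.0
```

>>> carry_out(commands=[[[0,0,0],[0,0,0],-1],[[0,0,0],[0,0,0],-1]])

```text
time_s: 7.1
tcp_pos: [413.1, -170.0, 32.8]
tcp_rot: [[-1.0, 0.0, 0.001], [0.0, 1.0, -0.0], [-0.001, -0.0, -1.0]]
wrist_force: [0.2, -0.4, 3.3]
width: 45.4
gripper_force: 15.0
```

>>> carry_out(commands=[[[0,0,-0.08],[0,0,0],-1],[[0,0,-0.22],[0,0,0],-1],[[-0.06,0.02,-0.32],[0,0,0],-1],[[-0.2,0.07,-0.32],[0,0,0],-1],[[-0.36,0.12,-0.32],[0,0,0],-1]])

```text
time_s: 7.6
tcp_pos: [503.9, -139.5, 113.6]
tcp_rot: [[-1.0, 0.001, 0.002], [0.001, 1.0, 0.0], [-0.002, 0.0, -1.0]]
wrist_force: [0.1, -0.3, -1.9]
width: 45.2
gripper_force: 15.0
```

>>> carry_out(commands=[[[-0.17,0.06,0],[0,0,0],-1],[[-0.34,0.13,0],[0,0,0],-1],[[-0.4,0.26,0],[0,0,0],-1],[[-0.43,0.4,0],[0,0,0],-1],[[-0.44,0.52,0],[0,0,0],-1]])

```text
time_s: 8.1
tcp_pos: [613.2, -8.0, 111.9]
tcp_rot: [[-1.0, -0.001, -0.001], [-0.001, 1.0, -0.0], [0.001, -0.0, -1.0]]
wrist_force: [-0.8, 0.1, -2.2]
width: 45.8
gripper_force: 15.0
```

>>> carry_out(commands=[[[0,0.016,0],[0,0,0],-1],[[0,0.016,0],[0,0,0],-1],[[0,0.016,0],[0,0,0],-1]])

```text
time_s: 8.4
tcp_pos: [612.6, -7.2, 112.4]
tcp_rot: [[-1.0, 0.001, -0.0], [0.001, 1.0, -0.001], [0.0, -0.001, -1.0]]
wrist_force: [-0.4, 0.2, -2.4]
width: 45.4
gripper_force: 15.0
```

>>> carry_out(commands=[[[0,0,0.12],[0,0,0],-1],[[0,0,0.23],[0,0,0],-1],[[0,0,0.275],[0,0,0],-1],[[0,0,0.288],[0,0,0],-1],[[0,0,0.294],[0,0,0],-1]])

```text
time_s: 8.9
tcp_pos: [613.2, -6.7, 39.5]
tcp_rot: [[-1.0, 0.001, 0.0], [0.001, 1.0, -0.0], [-0.0, -0.0, -1.0]]
wrist_force: [-0.7, -0.1, -2.0]
width: 45.3
gripper_force: 15.0
```

>>> carry_out(commands=[[[0,0,0],[0,0,0],-1],[[0,0,0.002],[0,0,0],-1],[[0,0,0.002],[0,0,0],1],[[0,0,0.002],[0,0,0],1],[[0,0,0.002],[0,0,0],1]])

```text
time_s: 9.4
tcp_pos: [613.1, -5.9, 38.8]
tcp_rot: [[-1.0, 0.0, 0.0], [0.0, 1.0, -0.0], [-0.0, -0.0, -1.0]]
wrist_force: [0.2, 0.1, -1.1]
width: 65.8
gripper_force: 0.0
```

>>> carry_out(commands=[[[0,0,0],[0,0,0],1],[[0,0,0],[0,0,0],1],[[0,0,-0.14],[0,0,0],1],[[0,0,-0.32],[0,0,0],1],[[0,0,-0.4],[0,0,0],1]])

```text
time_s: 9.9
tcp_pos: [614.0, -6.2, 142.0]
tcp_rot: [[-1.0, 0.0, 0.004], [0.0, 1.0, 0.0], [-0.004, 0.0, -1.0]]
wrist_force: [-0.2, -0.7, -0.5]
width: 94.1
gripper_force: 0.0
```

>>> carry_out(commands=[[[0.07,-0.16,0],[0,0,0],1],[[0.15,-0.34,0],[0,0,0],1],[[0.22,-0.52,0],[0,0,0],1],[[0.28,-0.66,0],[0,0,0],1],[[0.296,-0.688,0],[0,0,0],1]])

```text
time_s: 10.4
tcp_pos: [536.8, -182.5, 138.9]
tcp_rot: [[-1.0, 0.006, -0.0], [0.006, 1.0, -0.001], [0.0, -0.001, -1.0]]
wrist_force: [-0.5, 1.0, 0.5]
width: 93.8
gripper_force: 0.0
```

>>> carry_out(commands=[[[0,0,0.05],[0,0,0],0.4],[[0,0,0.2],[0,0,0],0.4],[[0,0,0.32],[0,0,0],0.2],[[0,0,0.4],[0,0,0],0.2],[[0,0,0.42],[0,0,0],0.2]])

```text
time_s: 10.9
tcp_pos: [538.1, -175.7, 30.5]
tcp_rot: [[-1.0, -0.002, -0.004], [-0.002, 1.0, 0.001], [0.004, 0.001, -1.0]]
wrist_force: [-0.3, -0.8, 0.8]
width: 58.5
gripper_force: 0.0
```

>>> carry_out(commands=[[[0,0,0],[0,0,0],0.2],[[0,0,0.02],[0,0,0],0.2],[[0,0,0.034],[0,0,0],0.2],[[0,0,0.034],[0,0,0],-1],[[0,0,0.034],[0,0,0],-1]])

```text
time_s: 11.4
tcp_pos: [539.1, -178.0, 25.3]
tcp_rot: [[-1.0, 0.0, 0.001], [0.0, 1.0, -0.0], [-0.001, -0.0, -1.0]]
wrist_force: [-0.2, 0.6, 0.6]
width: 43.8
gripper_force: 0.0
```

>>> carry_out(commands=[[[0,0,0],[0,0,0],-1],[[0,0,0],[0,0,0],-1],[[0,0,0],[0,0,0],-1],[[0,0,0],[0,0,0],-1],[[0,0,0],[0,0,0],-1]])

```text
time_s: 11.9
tcp_pos: [538.9, -178.0, 25.2]
tcp_rot: [[-1.0, 0.0, 0.0], [0.0, 1.0, -0.0], [-0.0, -0.0, -1.0]]
wrist_force: [-1.4, -0.1, 3.7]
width: 21.5
gripper_force: 15.0
```

>>> carry_out(commands=[[[0,0,-0.08],[0,0,0],-1],[[0,0,-0.2],[0,0,0],-1],[[0.02,-0.06,-0.2],[0,0,0],-1],[[0.07,-0.2,-0.2],[0,0,0],-1],[[0.12,-0.36,-0.2],[0,0,0],-1]])

```text
time_s: 12.4
tcp_pos: [508.5, -268.1, 74.6]
tcp_rot: [[-1.0, -0.002, -0.0], [-0.002, 1.0, 0.0], [0.0, 0.0, -1.0]]
wrist_force: [0.6, -1.0, -1.0]
width: 21.5
gripper_force: 15.0
```

>>> carry_out(commands=[[[0.05,-0.16,0],[0,0,0],-1],[[0.1,-0.3,0],[0,0,0],-1],[[0.13,-0.4,0],[0,0,0],-1],[[0.14,-0.434,0],[0,0,0],-1],[[0.14,-0.434,0],[0,0,0],-1]])

```text
time_s: 12.9
tcp_pos: [472.7, -377.5, 74.4]
tcp_rot: [[-1.0, 0.002, -0.001], [0.002, 1.0, -0.0], [0.001, -0.0, -1.0]]
wrist_force: [0.3, 0.5, -1.5]
width: 21.7
gripper_force: 15.0
```

>>> carry_out(commands=[[[0,0,0],[0,0,0],-1],[[0,0,0.1],[0,0,0],-1],[[0,0,0.15],[0,0,0],-1],[[0,0,0.17],[0,0,0],-1],[[0,0,0.174],[0,0,0],-1]])

```text
time_s: 13.4
tcp_pos: [474.0, -375.6, 31.2]
tcp_rot: [[-1.0, -0.001, -0.001], [-0.001, 1.0, 0.001], [0.001, 0.001, -1.0]]
wrist_force: [0.4, 0.6, -1.2]
width: 21.8
gripper_force: 15.0
```

>>> carry_out(commands=[[[0,0,0],[0,0,0],-1],[[0,0,0],[0,0,0],-1]])

```text
time_s: 13.6
tcp_pos: [474.1, -376.6, 32.1]
tcp_rot: [[-1.0, 0.0, 0.001], [0.0, 1.0, -0.001], [-0.001, -0.001, -1.0]]
wrist_force: [0.9, 0.0, -1.2]
width: 21.9
gripper_force: 15.0
```

>>> carry_out(commands=[[[0,0,0.0025],[0,0,0],-1],[[0,0,0.0025],[0,0,0],-1],[[0,0,0.0025],[0,0,0],0.2],[[0,0,0.0025],[0,0,0],0.2],[[0,0,0.0025],[0,0,0],0.2]])

```text
time_s: 14.1
tcp_pos: [473.9, -376.5, 31.0]
tcp_rot: [[-1.0, 0.0, 0.0], [0.0, 1.0, -0.0], [-0.0, -0.0, -1.0]]
wrist_force: [-0.1, -0.0, -0.1]
width: 42.4
gripper_force: 0.0
```

>>> carry_out(commands=[[[0,0,0],[0,0,0],0.2],[[0,0,-0.14],[0,0,0],0.2],[[0,0,-0.32],[0,0,0],1],[[0,0,-0.44],[0,0,0],1],[[0,0,-0.44],[0,0,0],1]])

```text
time_s: 14.6
tcp_pos: [475.4, -377.8, 145.1]
tcp_rot: [[-1.0, 0.0, 0.005], [0.0, 1.0, -0.003], [-0.005, -0.003, -1.0]]
wrist_force: [0.3, 0.0, -0.2]
width: 77.0
gripper_force: 0.0
```

>>> carry_out(commands=[[[-0.1,0.12,0],[0,0,0],1],[[-0.23,0.26,0],[0,0,0],1],[[-0.36,0.4,0],[0,0,0],1],[[-0.49,0.54,0],[0,0,0],1],[[-0.6,0.66,0],[0,0,0],1]])

```text
time_s: 15.1
tcp_pos: [625.1, -208.8, 140.1]
tcp_rot: [[-1.0, -0.001, -0.0], [-0.001, 1.0, 0.001], [0.0, 0.001, -1.0]]
wrist_force: [-0.4, -0.7, 0.5]
width: 93.8
gripper_force: 0.0
```

>>> carry_out(commands=[[[-0.112,0.11,0],[0,0,0],1],[[-0.112,0.11,0],[0,0,0],1],[[-0.112,0.11,0],[0,0,0],1],[[-0.112,0.11,0],[0,0,0],1]])

```text
time_s: 15.5
tcp_pos: [651.0, -185.0, 140.4]
tcp_rot: [[-1.0, 0.001, -0.001], [0.001, 1.0, -0.0], [0.001, -0.0, -1.0]]
wrist_force: [-0.9, 0.3, 0.1]
width: 94.1
gripper_force: 0.0
```

>>> carry_out(commands=[[[0,0,0.14],[0,0,0],1],[[0,0,0.3],[0,0,0],1],[[0,0,0.4],[0,0,0],1],[[0,0,0.416],[0,0,0],1],[[0,0,0.416],[0,0,0],-1]])

```text
time_s: 16.0
tcp_pos: [651.3, -184.9, 37.0]
tcp_rot: [[-1.0, 0.002, -0.001], [0.002, 1.0, -0.0], [0.001, -0.0, -1.0]]
wrist_force: [0.2, -0.1, 0.6]
width: 88.9
gripper_force: 0.0
```

>>> carry_out(commands=[[[0,0,0],[0,0,0],-1],[[0,0,0],[0,0,0],-1],[[0,0,0],[0,0,0],-1],[[0,0,0],[0,0,0],-1],[[0,0,0],[0,0,0],-1]])

```text
time_s: 16.5
tcp_pos: [652.1, -184.0, 37.3]
tcp_rot: [[-1.0, 0.0, 0.001], [0.0, 1.0, -0.0], [-0.001, -0.0, -1.0]]
wrist_force: [0.8, -1.0, 3.7]
width: 51.4
gripper_force: 15.0
```

>>> carry_out(commands=[[[0,0,-0.08],[0,0,0],-1],[[0,0,-0.22],[0,0,0],-1],[[0,0,-0.36],[0,0,0],-1],[[0.03,0.08,-0.44],[0,0,0],-1],[[0.1,0.24,-0.44],[0,0,0],-1]])

```text
time_s: 17.0
tcp_pos: [628.1, -126.6, 149.9]
tcp_rot: [[-1.0, 0.004, 0.005], [0.004, 1.0, -0.002], [-0.005, -0.002, -1.0]]
wrist_force: [1.2, 0.8, -1.7]
width: 51.3
gripper_force: 15.0
```

>>> carry_out(commands=[[[0.06,0.16,0],[0,0,0],-1],[[0.12,0.33,0],[0,0,0],-1],[[0.18,0.5,0],[0,0,0],-1],[[0.25,0.67,0],[0,0,0],-1],[[0.32,0.84,0],[0,0,0],-1]])

```text
time_s: 17.5
tcp_pos: [545.9, 87.7, 146.9]
tcp_rot: [[-1.0, 0.0, 0.0], [0.0, 1.0, 0.0], [-0.0, 0.0, -1.0]]
wrist_force: [-0.2, 0.2, -1.1]
width: 51.3
gripper_force: 15.0
```

>>> carry_out(commands=[[[0.06,0.16,0],[0,0,0],-1],[[0.12,0.33,0],[0,0,0],-1],[[0.18,0.5,0],[0,0,0],-1],[[0.25,0.67,0],[0,0,0],-1],[[0.32,0.82,0],[0,0,0],-1]])

```text
time_s: 18.0
tcp_pos: [465.8, 293.1, 146.9]
tcp_rot: [[-1.0, -0.0, 0.0], [-0.0, 1.0, 0.0], [-0.0, 0.0, -1.0]]
wrist_force: [0.9, 0.0, -0.9]
width: 51.8
gripper_force: 15.0
```

>>> carry_out(commands=[[[0.05,0.12,0],[0,0,0],-1],[[0.1,0.24,0],[0,0,0],-1],[[0.126,0.296,0],[0,0,0],-1],[[0.126,0.296,0],[0,0,0],-1],[[0.126,0.296,0],[0,0,0],-1]])

```text
time_s: 18.5
tcp_pos: [435.9, 364.1, 146.7]
tcp_rot: [[-1.0, 0.001, 0.0], [0.001, 1.0, -0.001], [-0.0, -0.001, -1.0]]
wrist_force: [-0.0, 0.6, -1.5]
width: 51.5
gripper_force: 15.0
```

>>> carry_out(commands=[[[0,0,0.14],[0,0,0],-1],[[0,0,0.28],[0,0,0],-1],[[0,0,0.36],[0,0,0],-1],[[0,0,0.395],[0,0,0],-1],[[0,0,0.408],[0,0,0],-1]])

```text
time_s: 19.0
tcp_pos: [436.0, 363.9, 44.5]
tcp_rot: [[-1.0, 0.002, -0.0], [0.002, 1.0, -0.001], [0.0, -0.001, -1.0]]
wrist_force: [0.1, 0.4, -1.4]
width: 51.7
gripper_force: 15.0
```

>>> carry_out(commands=[[[0,0,0.004],[0,0,0],-1],[[0,0,0.007],[0,0,0],-1],[[0,0,0.007],[0,0,0],1],[[0,0,0.007],[0,0,0],1],[[0,0,0.007],[0,0,0],1]])

```text
time_s: 19.5
tcp_pos: [435.6, 365.3, 43.5]
tcp_rot: [[-1.0, 0.0, 0.001], [0.0, 1.0, 0.0], [-0.001, 0.0, -1.0]]
wrist_force: [0.7, -0.7, 0.6]
width: 71.9
gripper_force: 0.0
```

>>> carry_out(commands=[[[0,0,0],[0,0,0],1],[[0,0,0],[0,0,0],1],[[0,0,-0.14],[0,0,0],1],[[0,0,-0.32],[0,0,0],1],[[0,0,-0.4],[0,0,0],1]])

```text
time_s: 20.0
tcp_pos: [436.4, 365.7, 146.5]
tcp_rot: [[-1.0, 0.0, 0.003], [0.0, 1.0, 0.002], [-0.003, 0.002, -1.0]]
wrist_force: [0.4, -0.5, 0.1]
width: 94.0
gripper_force: 0.0
```

>>> carry_out(commands=[[[-0.12,-0.09,0],[0,0,0],1],[[-0.27,-0.2,0],[0,0,0],1],[[-0.42,-0.32,0],[0,0,0],1],[[-0.57,-0.43,0],[0,0,0],1],[[-0.7,-0.53,0],[0,0,0],1]])

```text
time_s: 20.5
tcp_pos: [612.1, 230.8, 143.2]
tcp_rot: [[-1.0, 0.001, 0.0], [0.001, 1.0, -0.0], [-0.0, -0.0, -1.0]]
wrist_force: [-0.1, 0.4, -0.3]
width: 93.8
gripper_force: 0.0
```

>>> carry_out(commands=[[[-0.132,-0.095,0],[0,0,0],1],[[-0.132,-0.095,0],[0,0,0],1],[[-0.132,-0.095,0],[0,0,0],1],[[-0.132,-0.095,0],[0,0,0],1]])

```text
time_s: 20.9
tcp_pos: [642.7, 209.7, 142.9]
tcp_rot: [[-1.0, -0.001, -0.001], [-0.001, 1.0, 0.0], [0.001, 0.0, -1.0]]
wrist_force: [0.1, -0.4, -0.4]
width: 94.1
gripper_force: 0.0
```

Run:
```python
from h import *
p,d=eyes.grab_frame('top');cv2.imwrite('pics/t3.png',cv2.resize(p[170:320,130:510,::-1],None,fx=2,fy=2,interpolation=cv2.INTER_CUBIC))
s=ctrl.read_state();print(s['tcp_pos'],s['time_s'])
```

```text
[642.62590194 209.97418299 143.05226586] 20.95
```

View pics/t3.png

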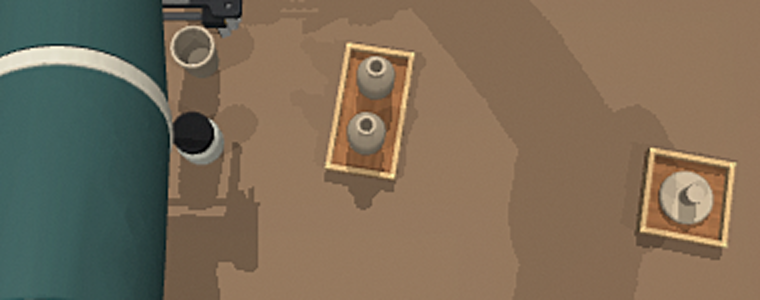

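Both vases (376,66 and 366,125) stand in the long tray, the lid (687,198) sits in the square tray and the jar hasn't moved. The last piece is beaker 1, at (192,47).

>>> carry_out(commands=[[[0,0,0.14],[0,0,0],1],[[0,0,0.3],[0,0,0],1],[[0,0,0.4],[0,0,0],1],[[0,0,0.423],[0,0,0],1],[[0,0,0.423],[0,0,0],-1]])

```text
time_s: 21.45
tcp_pos: [642.9, 209.4, 37.4]
tcp_rot: [[-1.0, -0.001, -0.001], [-0.001, 1.0, -0.0], [0.001, -0.0, -1.0]]
wrist_force: [0.3, -0.1, 1.0]
width: 88.6
gripper_force: 0.0
```

>>> carry_out(commands=[[[0,0,0],[0,0,0],-1],[[0,0,0],[0,0,0],-1],[[0,0,0],[0,0,0],-1],[[0,0,0],[0,0,0],-1],[[0,0,0],[0,0,0],-1]])

```text
time_s: 21.95
tcp_pos: [643.6, 208.8, 37.7]
tcp_rot: [[-1.0, 0.0, 0.0], [0.0, 1.0, 0.0], [-0.0, 0.0, -1.0]]
wrist_force: [0.2, -1.0, 2.2]
width: 51.3
gripper_force: 15.0
```

>>> carry_out(commands=[[[0,0,-0.08],[0,0,0],-1],[[0,0,-0.22],[0,0,0],-1],[[0,0,-0.36],[0,0,0],-1],[[0.04,0.04,-0.4],[0,0,0],-1],[[0.12,0.14,-0.4],[0,0,0],-1]])

```text
time_s: 22.45
tcp_pos: [614.9, 242.1, 139.2]
tcp_rot: [[-1.0, 0.004, 0.003], [0.004, 1.0, 0.0], [-0.003, 0.0, -1.0]]
wrist_force: [0.7, 1.0, -1.9]
width: 50.7
gripper_force: 15.0
```

>>> carry_out(commands=[[[0.12,0.13,0],[0,0,0],-1],[[0.24,0.27,0],[0,0,0],-1],[[0.35,0.39,0],[0,0,0],-1],[[0.382,0.429,0],[0,0,0],-1],[[0.382,0.429,0],[0,0,0],-1]])

```text
time_s: 22.95
tcp_pos: [516.0, 353.2, 137.0]
tcp_rot: [[-1.0, -0.004, -0.001], [-0.004, 1.0, 0.0], [0.001, 0.0, -1.0]]
wrist_force: [-0.1, -0.2, -0.8]
width: 50.9
gripper_force: 15.0
```

>>> carry_out(commands=[[[0,0,0.06],[0,0,0],-1],[[0,0,0.2],[0,0,0],-1],[[0,0,0.31],[0,0,0],-1],[[0,0,0.355],[0,0,0],-1],[[0,0,0.368],[0,0,0],-1]])

```text
time_s: 23.45
tcp_pos: [518.4, 349.2, 43.8]
tcp_rot: [[-1.0, 0.002, -0.001], [0.002, 1.0, -0.002], [0.001, -0.002, -1.0]]
wrist_force: [-0.6, 0.1, 1.5]
width: 50.9
gripper_force: 15.0
```

>>> carry_out(commands=[[[0,0,0.004],[0,0,0],-1],[[0,0,0.007],[0,0,0],-1],[[0,0,0.007],[0,0,0],1],[[0,0,0.007],[0,0,0],1],[[0,0,0.007],[0,0,0],1]])

```text
time_s: 23.95
tcp_pos: [518.1, 351.3, 44.1]
tcp_rot: [[-1.0, -0.0, 0.001], [-0.0, 1.0, 0.0], [-0.001, 0.0, -1.0]]
wrist_force: [-0.1, 0.1, -0.0]
width: 71.2
gripper_force: 0.0
```

>>> carry_out(commands=[[[0,0,0],[0,0,0],1],[[0,0,0],[0,0,0],1],[[0,0,-0.14],[0,0,0],1],[[0,0,-0.32],[0,0,0],1],[[0,0,-0.46],[0,0,0],1]])

```text
time_s: 24.45
tcp_pos: [518.2, 351.1, 160.8]
tcp_rot: [[-1.0, 0.0, 0.001], [0.0, 1.0, 0.0], [-0.001, 0.0, -1.0]]
wrist_force: [0.0, -0.4, -0.3]
width: 94.1
gripper_force: 0.0
```

>>> carry_out(commands=[[[-0.1,-0.16,0],[0,0,0],1],[[-0.2,-0.32,0],[0,0,0],1],[[-0.3,-0.5,0],[0,0,0],1],[[-0.4,-0.7,0],[0,0,0],1],[[-0.4,-0.7,0],[0,0,0],1]])

```text
time_s: 24.95
tcp_pos: [620.3, 169.0, 158.9]
tcp_rot: [[-1.0, 0.008, 0.001], [0.008, 1.0, -0.003], [-0.001, -0.003, -1.0]]
wrist_force: [-1.2, 0.1, 0.0]
width: 94.2
gripper_force: 0.0
```

Run:
```python
from h import *
for n in('top','side'):
    p,d=eyes.grab_frame(n);cv2.imwrite(f'pics/{n}4.png',p[:,:,::-1])
```

```text
(no output)
```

View pics/side4.png

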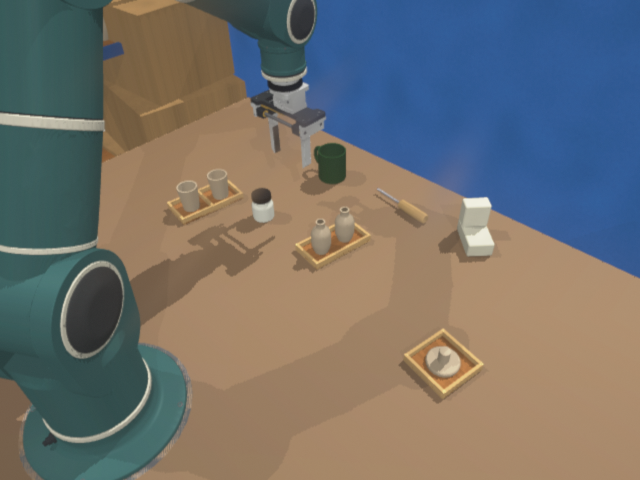

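View pics/top4.png

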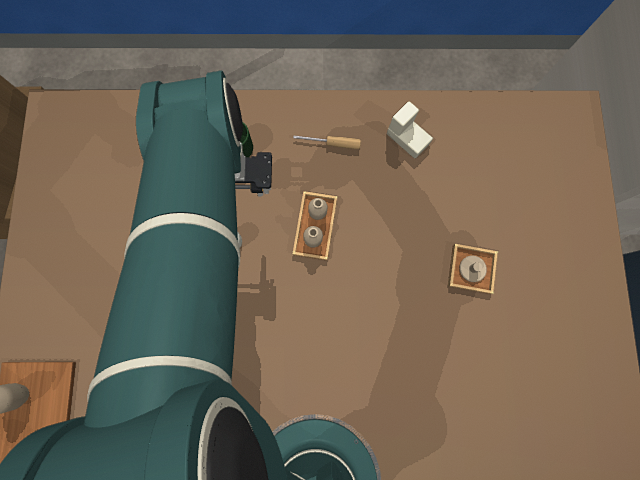

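The side view shows everything upright: beakers in both bays (188,196 and 218,186), vases in the long tray (320,238 and 345,226), and the lid in the square tray (443,361). The jar is still at (263,205) and the gripper is clear, so I'm handing in.

```bash
python3 -c "
from station import ctrl
print(ctrl.job_done())"
```

```text
the job is handed in; nothing more can be done
None
```

All five pieces stand upright and released in their trays: both vases in the long tray, one beaker in each bay, and the lid knob up. The glaze jar did not move, and I handed the job in at about 25 s; the hand-in returned no verdict, so this rests on the final camera views.

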